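Close up the row of needle boxes on the feed rail

ROBOT

A 6-joint arm with a two-finger parallel gripper is mounted at the origin on a cart in front of the work surface, level with it; the furniture and walls round the work are solid. World frame = base frame: x ahead of the robot, y to its left, z up, the work surface at z = 0. Lengths are in m, angles in rad, forces in N, time in s.
With the tool pointing down it reaches from about 0.3 to 0.875 m from the base axis. Payload 6.4 kg.
Tool frame: the origin (TCP) lies on the mounting face of the last link; the fingertips stand 173 mm ahead of it and the grasp point (between the pads) lies 155 mm ahead of it (ctrl.tip_reach is the distance from the TCP to the fingertips, in m); z points along the fingers, y is the line along which they close (so a half turn about z gives the same grasp; the last joint's range is limited). The gripper opens to 85 mm and grips with 20 to 120 N. Pads are 22 mm wide; open, the fingers measure 114 mm over their backs; the gripper's body (76 mm by 85 mm) begins 54 mm behind the grasp point. The pads swing forward as they close: fully open they stand 13 mm farther back than shut.
Start: joints at [1.005, 0.181, 1.607, -0, 1.354, -0.206], TCP at [0.202, 0.538, 0.405] pointing down, gripper open.
Joint ranges: [-2.99, 2.99], [-0.89, 2.07], [0.3, 2.58], [-1.14, 4.28], [0, 2.63], [-3.12, 3.12]. Speed limits (rad/s): [2.57, 2.57, 3.01, 3.14, 3.14, 3.14].

INTERFACE

Orientations are given as a unit quaternion [w, x, y, z].
In Python, from bench import ctrl gives the robot as it stands.
- The arm moves only by the shell command python3 -m pendant 'ROWS'. ROWS is JSON, a list that holds one entry, the list of rows, each a list of 7 numbers: the opening, from 0 (shut) to 1 (fully open), then the shift along the tool's x, y, z in mm, then the turn, a rotation vector about the tool's x, y, z in rad. A call has 1 to 5 rows; each row is the pose to reach, as a shift and turn from the pose commanded when the call began, along the tool's axes at that moment; what a row does not reach only later rows make up. A row lasts 1/12 s, in which the tool goes at most 41.7 mm and 7.16 degrees, less where a joint would pass 70% of its speed; a pose out of reach is approached as far as the arm can. A call with a gripper value outside its range is refused whole. The fingers move at their own pace and stop on an object; the grip force is fixed at half the most. Time passes only in rows, so rows that repeat a pose let the fingers close. It gives the time, the measured TCP pose, the force, the opening and the grip force at its end, in the units of the state.
- ctrl.get_obs(): the state, without advancing time (a new reading comes with each control period).
- ctrl.camera(name): name is "scene" or "top" or "wrist"; returns the picture (384x512x3 uint8, red, green, blue); there is no depth.
- ctrl.camera_params(name): a dict with "mtx" (3x3 intrinsics, pixels), "world_from_camera" (4x4, takes a point from camera to world coordinates); the wrist camera has in their place "tool_from_camera" (4x4, takes a point from camera to tool coordinates, whose origin is the TCP and whose axes are the flange's). Camera axes: x right, y down, z forward; pixel columns grow to the right and rows downward; lengths in m; the calibration is good to about 2 mm. The wrist camera is an equidistant fisheye: a pixel r from the principal point sees the ray r / f radians off the axis. A picture is of the moment at which its call begins: read the wrist's pose just before it. camera_params takes no time and is no camera call.
- ctrl.hand_in(): hands the job in; it is judged then, once.
Trained networks look in the newest picture that a camera, given by its name, has taken for a name from the list of things; names that differ only in an ending like _2 or _b are one class to them, and where a whole thing is asked for, a point or a joint stands for the part that bears it (a point fixed in the world has none). Each returns a list of dicts, best first, with "confidence" (0 to 1); they miss things now and then, are a little off and sometimes report something else, mostly with a low value. They report only what shows in the picture. A call takes as long as a camera call. They do not tell look-alikes from the thing itself.
- ctrl.boxes_of(camera, name): "point" ([column, row] as shares, 0 to 1, of the picture: columns of its width, rows of its height, amid what is visible of it).
The state is a dict: "time_s": time; "q": joint angles; "dq": joint speeds; "joint_efforts": joint torques, N m; "eef_pos": TCP position; "eef_rot": TCP orientation; "wrist_force": force on the tool from outside, world axes, zero at the start; "torque": the same for the moment, N m; "opening": opening from 0.0 (shut) to 1.0 (fully open); "grasp_force": force on a finger pad.
Only numpy, scipy, OpenCV 4.12 (cv2) and the standard library are available. Lean on these libraries where they do the work, as an engineer would, in place of code of your own. Each camera call takes 0.05 s, during which the arm holds its last target. There are 200 camera calls.

TASK

Push the row of three needle boxes along the rail, as one row and from behind, until the front box sits against the blue end stop and the boxes touch one another. Then push the red-tipped keeper bar round until it lies fully across the rail behind the last box. Only push: do not lift any box or pull the row apart, and leave the things round the rail where they are.

Things in the scene. Friction and masses are not known exactly. Their poses are not given: they have to be found in the camera images.
- rail: Aluminium feed rail fixed to the table: a straight channel 340 mm long along its x, base plate 80 mm wide. Origin: centre of its underside, on the table, z up. Channel floor 4 mm above the table; 60 mm wide inside (y -30 to +30 mm); walls 3 mm thick, tops 14 mm above the table. Open at the -x end (x = -170 mm), stop at the +x end (inner face x = +160 mm). The boxes are pushed towards +x.
- stop (a point): Middle of the inner face of the blue end stop, on the channel floor (4 mm above the table). The stop spans the channel and its top is 34 mm above the table.
- box_front: First of three alike needle boxes (blue base, clear lid) in a row in the channel, at most 1.5 mm apart at the start; the one nearest the stop. 39 mm along the rail (its x), 56 across (y), 24 high, about 50 g, slides easily. Origin: centre of its underside, on the channel floor; its x points to the stop. Home, it is at x = about 140 mm in the rail's frame.
- box_mid: Second of three alike needle boxes (blue base, clear lid) in a row in the channel, at most 1.5 mm apart at the start; the middle one. 39 mm along the rail (its x), 56 across (y), 24 high, about 50 g, slides easily. Origin: centre of its underside, on the channel floor; its x points to the stop. Home, it is at x = about 101 mm in the rail's frame.
- box_rear: Third of three alike needle boxes (blue base, clear lid) in a row in the channel, at most 1.5 mm apart at the start; the last one, farthest from the stop: push on its rear face. 39 mm along the rail (its x), 56 across (y), 24 high, about 50 g, slides easily. Origin: centre of its underside, on the channel floor; its x points to the stop. Home, it is at x = about 62 mm in the rail's frame.
- keeper (a joint): Keeper bar on an upright pivot beside the rail, rad: 0 = open, along the rail's -x from the pivot, outside the channel; grows anticlockwise from above; 1.57 = limit, straight across the channel (rail's -y), then about 7 mm behind the last box. Bar 8 mm thick, 92 mm long, outer 34 mm red. Closed by pushing the red part from its outer side, away from the channel; 0.7 N, no spring, stays where left.
- keeper_pivot (a point): Point on the keeper's pivot axis, 25 mm above the table, mid-height of the bar; at x = +32, y = +52 mm in the rail's frame. The bar's lower edge is 17 mm and its upper edge 33 mm above the table (3 mm over the wall tops).
- keeper_tip (a point): Free (red) end of the keeper bar, on its centre line at mid-height, 92 mm from the pivot.
- web_roll_3: Bystander: grey roll of webbing lying flat, 62 mm across, 39 mm high. Origin: centre of its underside. Leave it.
- pin_tin: Bystander: round tin with red lid, 67 mm across, 31 mm high. Origin: centre of its underside. Leave it.
- tape_measure: Bystander: yellow tape measure, 69 x 68 x 31 mm. Origin: centre of its underside. Leave it.
- chalk: Bystander: flat light blue piece of tailor's chalk beyond the end stop, 38 x 41 x 8 mm. Origin: centre of its underside. Leave it.
Mind the look-alikes: they are no part of the job. Leave any purple look-alike of the box_mid alone.

How it is judged:
By the outcome, as a careful person would: the job done as asked, in the order asked, and still so for the second after the job is handed in, with the robot touching nothing.
It also fails if it takes over 45 s, if anything falls off the work surface, if the arm or the gripper's body presses on something with over 40 N, if the wrist force passes 120 N, or if a joint passes its speed limit or range.

## Working session

There is one attempt and no reset: what is moved stays moved. The work goes in short steps, Python scripts to look and compute and a shell command to move; the robot and the scene stay as the last step left them, time stands still between calls to the robot, and variables do not carry over. Pictures are saved under pics/ and viewed, at most 13 in all, crops included, and the job is handed in when it is done.

```bash
mkdir -p pics; ls
python3 - <<'E'
from bench import ctrl
import cv2,numpy as np
np.set_printoptions(precision=4,suppress=True)
o=ctrl.get_obs();print(o)
for c in("top","scene"):
    im=ctrl.camera(c);cv2.imwrite(f"pics/{c}0.png",cv2.cvtColor(im,cv2.COLOR_RGB2BGR))
    p=ctrl.camera_params(c);print(c,p)
    for n in("rail","box_rear","keeper","chalk"):
        print(n,[(round(d["confidence"],2),np.round(np.array(d["point"])*[512,384],0)) for d in ctrl.boxes_of(c,n)])
E
```

```text
pics
{'time_s': 0.0, 'q': array([ 1.0047,  0.1816,  1.608 ,  0.    ,  1.3538, -0.2063]), 'dq': array([-0.0013, -0.0007, -0.0001,  0.0004,  0.0009, -0.0002]), 'joint_efforts': array([  0.0006, -44.4874, -35.1335,  -0.0003,   0.0092,  -0.    ]), 'eef_pos': array([0.2023, 0.538 , 0.4038]), 'eef_rot': array([-0.0003,  0.1789,  0.9839, -0.0008]), 'wrist_force': array([ 1.1804, -0.6161,  0.376 ]), 'torque': array([-0.0087, -0.0301,  0.0041]), 'grasp_force': 0.0, 'opening': 0.9954843212288029}
top {'mtx': array([[398.43  ,   0.    , 254.5967],
       [  0.    , 398.43  , 188.0541],
       [  0.    ,   0.    ,   1.    ]]), 'world_from_camera': array([[-0.0023, -0.9961,  0.0882,  0.4572],
       [-0.9996,  0.0049,  0.0284,  0.1068],
       [-0.0288, -0.0881, -0.9957,  0.9511],
       [ 0.    ,  0.    ,  0.    ,  1.    ]])}
rail [(0.86, array([233., 177.]))]
box_rear [(0.65, array([277., 177.]))]
keeper [(0.66, array([251., 195.]))]
chalk [(0.49, array([160., 157.]))]
scene {'mtx': array([[448.2584,   0.    , 250.9143],
       [  0.    , 448.2584, 200.6172],
       [  0.    ,   0.    ,   1.    ]]), 'world_from_camera': array([[-0.4092, -0.4076,  0.8163, -0.1993],
       [-0.9124,  0.1932, -0.3609,  0.4692],
       [-0.0106, -0.8925, -0.451 ,  0.4634],
       [ 0.    ,  0.    ,  0.    ,  1.    ]])}
rail [(0.65, array([233., 216.]))]
box_rear [(0.85, array([268., 209.])), (0.24, array([257., 215.]))]
keeper [(0.64, array([253., 218.]))]
chalk [(0.66, array([142., 226.]))]
```

Run:
```python
import cv2
im=cv2.imread("pics/top0.png")
cv2.imwrite("pics/top0c.png",cv2.resize(im[95:275,130:370],None,fx=3.3,fy=3.3,interpolation=cv2.INTER_CUBIC))
```

```text
(no output)
```

View pics/top0c.png

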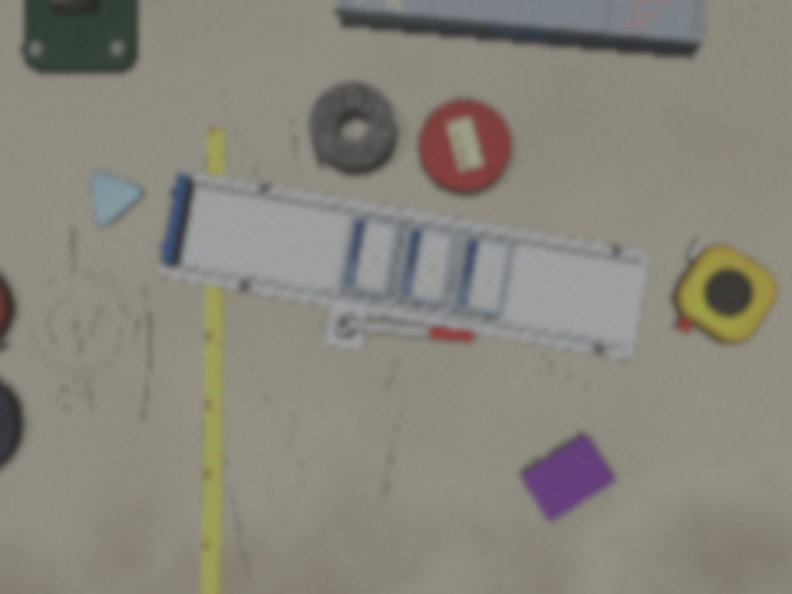

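View pics/scene0.png

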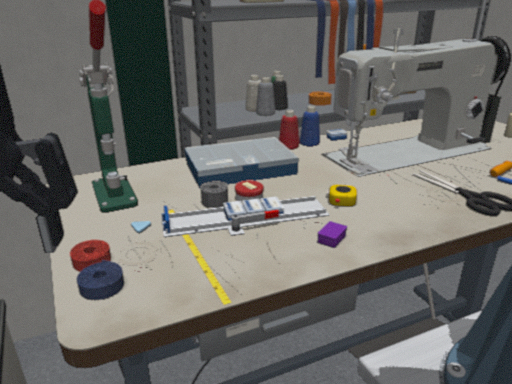

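The top crop shows the rail from the blue stop (crop 178,220) to its open end (640,306). The three boxes in it have lids at about 375, 432 and 487. The keeper pivot is at (347,325) and the red tip at (475,337).

Look-alikes for the boxes: the purple box at crop (568,477) is outside the rail, so I leave it alone. The blue and clear boxes in the channel are the targets, and rear box_rear is the one at crop (487,277).

Next I fit the rail pose.

```bash
cat > h.py <<'E'
from bench import ctrl
import cv2,numpy as np
from scipy.optimize import least_squares
from scipy.spatial.transform import Rotation as R
np.set_printoptions(precision=4,suppress=True)
P={c:ctrl.camera_params(c) for c in("top","scene")}
def proj(c,p):
    M=np.linalg.inv(P[c]["world_from_camera"]);q=np.atleast_2d(p)@M[:3,:3].T+M[:3,3]
    q=q@P[c]["mtx"].T;return q[:,:2]/q[:,2:]
def ray(c,uv,z):
    W=P[c]["world_from_camera"];d=W[:3,:3]@np.linalg.inv(P[c]["mtx"])@[uv[0],uv[1],1]
    return W[:3,3]+d*(z-W[2,3])/d[2]
def w(pose,p):
    p=np.atleast_2d(np.array(p,float))/1000;x,y,a=pose;c,s=np.cos(a),np.sin(a)
    return np.c_[x+c*p[:,0]-s*p[:,1],y+s*p[:,0]+c*p[:,1],p[:,2]]
def toRail(pose,p):
    x,y,a=pose;c,s=np.cos(a),np.sin(a);d=np.array(p)[:2]-[x,y]
    return np.array([c*d[0]+s*d[1],-s*d[0]+c*d[1]])*1000
def tool():
    o=ctrl.get_obs();q=o["eef_rot"];return o["eef_pos"],R.from_quat([q[1],q[2],q[3],q[0]])
E
python3 - <<'E'
from h import *
uv=np.array([[648,253],[632,357],[162,275],[347,325],[475,337]])/3.3+[130,95]
ob=[[-170,-40,3],[-170,40,3],[170,40,3],[32,52,33],[-60,52,33]]
f=lambda v:(proj("top",w(v,ob))-uv).ravel()
r=least_squares(f,[.5,.15,1.4],loss="soft_l1");print(r.x,f(r.x).reshape(-1,2));np.save("pose.npy",r.x)
for px in[(510,277,28),(347,255,28)]: 
    print(toRail(r.x,ray("top",np.array(px[:2])/3.3+[130,95],px[2]/1000)))
im=cv2.imread("pics/top0.png")[95:275,130:370];im=cv2.resize(im,None,fx=3.3,fy=3.3,interpolation=cv2.INTER_CUBIC)
for q in([[-170,-40,3],[170,-40,3],[170,40,3],[-170,40,3]],[[-170,-30,14],[160,-30,14],[160,30,14],[-170,30,14]],[[160,-33,34],[170,-33,34],[170,33,34],[160,33,34]],[[32,48,33],[32,56,33],[-60,56,33],[-60,48,33]]):
    cv2.polylines(im,[((proj("top",w(r.x,q))-[130,95])*3.3).astype(int)],1,(0,255,0),1)
cv2.imwrite("pics/ov.png",im)
t,Rt=tool();print(t,Rt.as_matrix())
E
```

```text
[0.5736 0.1375 1.3888] [[-0.2682 -1.1042]
 [-0.953   0.3532]
 [ 1.5682  0.1833]
 [-0.1266 -0.9495]
 [ 0.2533  2.4373]]
[-75.3519   0.1331]
[40.8538  4.9204]
[0.2024 0.5382 0.4047] [[-0.936   0.3521 -0.    ]
 [ 0.3521  0.936  -0.    ]
 [ 0.     -0.     -1.    ]]
```

View pics/ov.png

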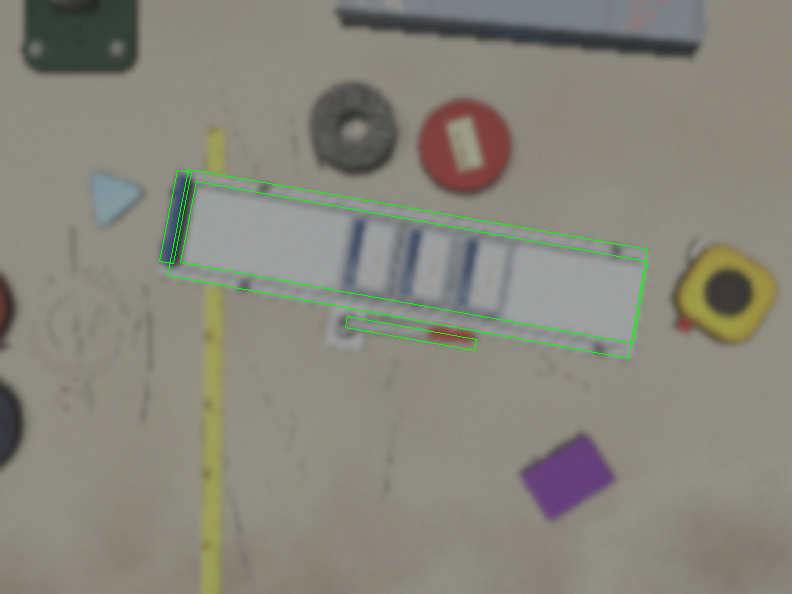

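```bash
cat >> h.py <<'E'
try: pose=np.load("pose.npy")
except Exception: pose=None
def plan(rx,ry,tz,yaw=0):
    t,Rt=tool();p=w(pose,[rx,ry,0])[0];p[2]=tz/1000+ctrl.tip_reach
    a=pose[2]+yaw;G=R.from_matrix(np.c_[[np.cos(a),np.sin(a),0],[np.sin(a),-np.cos(a),0],[0,0,-1]])
    print("now rail",toRail(pose,t),"tipz",(t[2]-ctrl.tip_reach)*1000,"-> shift",Rt.inv().apply(p-t)*1000,"turn",(Rt.inv()*G).as_rotvec())
E
python3 - <<'E'
from h import *
uv=np.array([[648,253],[632,357],[162,275],[347,325]])/3.3+[130,95]
ob=[[-170,-40,3],[-170,40,3],[170,40,3],[32,52,33]]
f=lambda v:(proj("top",w(v,ob))-uv).ravel()
r=least_squares(f,[.5,.15,1.4]);print(r.x,f(r.x));np.save("pose.npy",r.x)
t=toRail(r.x,ray("top",np.array([475,337])/3.3+[130,95],.033));print("tip",t)
for px in[(508,247,28),(502,317,28)]: print(toRail(r.x,ray("top",np.array(px[:2])/3.3+[130,95],px[2]/1000)))
import h;h.pose=r.x;plan(-115,0,80)
E
```

```text
[0.5727 0.1376 1.3884] [-0.3017 -0.6907 -1.0008  0.7701  1.5201  0.5356 -0.1788 -0.5586]
tip [-58.3946  45.6106]
[-70.2167 -21.5753]
[-74.6379  28.0356]
now rail [326.766 436.746] tipz 231.27072768043993 -> shift [-507.8741 -357.7288  151.2651] turn [-0.     -0.      1.3933]
```

```bash
python3 -m pendant '[[[0,-508,-358,151,0,0,1.393],[0,-508,-358,151,0,0,1.393],[0,-508,-358,151,0,0,1.393],[0,-508,-358,151,0,0,1.393],[0,-508,-358,151,0,0,1.393]]]'; python3 -c "
from h import *
plan(-115,0,80)"
```

```text
time_s: 0.92
eef_pos: [0.3167, 0.3693, 0.3553]
eef_rot: [0.0, 0.475, 0.88, 0.0]
wrist_force: [0.7, -0.4, -0.1]
opening: 0.302
grasp_force: 0.0
now rail [181.3597 293.6983] tipz 181.8973407248094 -> shift [-417.1688    7.3939  101.9136] turn [ 0.0007 -0.0002  0.763 ]
```

```bash
python3 -m pendant '[[[0,-417,7,102,0,0,0.763],[0,-417,7,102,0,0,0.763],[0,-417,7,102,0,0,0.763],[0,-417,7,102,0,0,0.763],[0,-417,7,102,0,0,0.763]]]'; python3 -c "
from h import *
plan(-115,0,80)"
```

```text
time_s: 1.33
eef_pos: [0.4318, 0.2023, 0.306]
eef_rot: [0.0, 0.723, 0.691, 0.0]
wrist_force: [0.3, 0.5, -0.1]
opening: -0.002
grasp_force: 0.0
now rail [ 38.0139 150.2635] tipz 132.58122760855062 -> shift [-172.1406  127.8751   52.6568] turn [ 0.001  -0.0004  0.1372]
```

```bash
python3 -m pendant '[[[0,-172,128,53,0,0,0.137],[0,-172,128,53,0,0,0.137],[0,-172,128,53,0,0,0.137],[0,-172,128,53,0,0,0.137],[0,-172,128,53,0,0,0.137]]]'
python3 - <<'E'
from h import *
plan(-115,0,80)
im=ctrl.camera("wrist");cv2.imwrite("pics/w1.png",cv2.resize(im[...,::-1],None,fx=1.5,fy=1.5));print(ctrl.camera_params("wrist"))
E
```

```text
time_s: 1.75
eef_pos: [0.5462, 0.0353, 0.2557]
eef_rot: [0.0, 0.767, 0.642, 0.0]
wrist_force: [-0.3, 0.5, -0.0]
opening: 0.004
grasp_force: 0.0
now rail [-105.4856    7.4438] tipz 82.32037241928985 -> shift [-9.5594  7.385   2.3235] turn [ 0.0006 -0.0001  0.006 ]
{'mtx': array([[297.3186,   0.    , 259.0742],
       [  0.    , 297.3186, 190.0078],
       [  0.    ,   0.    ,   1.    ]]), 'tool_from_camera': array([[ 0.0001, -0.9499, -0.3127,  0.0789],
       [ 1.    ,  0.0003, -0.0006, -0.0009],
       [ 0.0007, -0.3127,  0.9499,  0.0295],
       [ 0.    ,  0.    ,  0.    ,  1.    ]])}
```

View pics/w1.png

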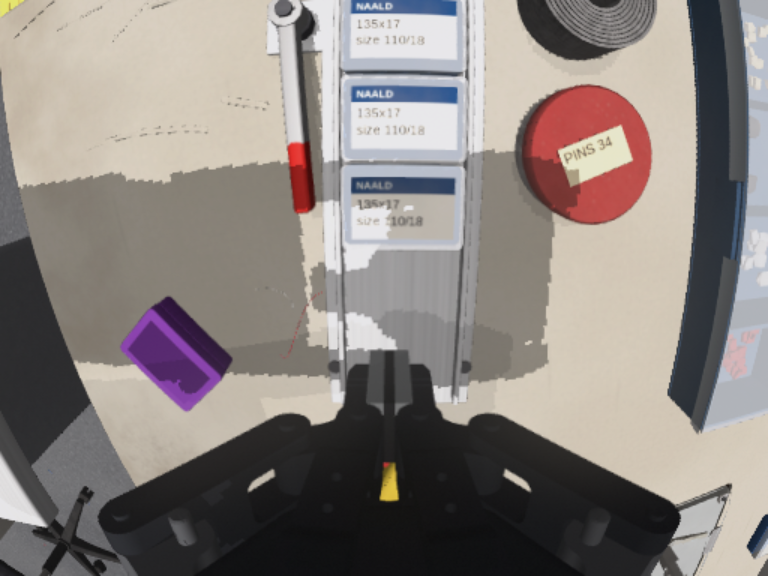

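The wrist picture shows the three NAALD boxes in the channel, with the rear box's back edge at about row 248, columns 345–461. The keeper runs from (286,10) to its red end at (305,212). The finger tips, at (390,350), are roughly centred over the channel.

```bash
cat >> h.py <<'E'
def wray(uv,z,T=None):
    p=ctrl.camera_params("wrist");t,Rt=T or tool();K=p["mtx"];d=np.array([(uv[0]-K[0,2])/K[0,0],(uv[1]-K[1,2])/K[1,1]])
    r=np.linalg.norm(d);v=np.r_[d/r*np.sin(r),np.cos(r)];C=p["tool_from_camera"]
    v=Rt.apply(C[:3,:3]@v);o=t+Rt.apply(C[:3,3]);return o+v*(z-o[2])/v[2]
E
python3 - <<'E'
from h import *
for n,u,v,z in[("boxL",345,247,28),("boxR",461,248,28),("wallinL",341,250,14),("wallinR",464,250,14),("wallinL",336,50,14),("wallinR",470,50,14),("pivot",286,10,33),("tip",305,212,33)]:
    print(n,toRail(pose,wray(np.array([u,v])/1.5,z/1000)))
plan(-115,0,14)
E
```

```text
boxL [-78.6575  23.4761]
boxR [-78.914  -29.4611]
wallinL [-83.5142  26.8373]
wallinR [-83.2838 -33.4118]
wallinL [13.0527 28.2189]
wallinR [ 13.9852 -34.0419]
pivot [28.9886 47.9646]
tip [-61.528   40.3471]
now rail [-110.2936    3.3263] tipz 81.06348748753223 -> shift [-4.5379  3.0866 67.0866] turn [0.0034 0.0026 0.0027]
```

```bash
python3 -m pendant '[[[0,-4.5,3,33,0,0,0],[0,-4.5,3,67,0,0,0],[0,-4.5,3,67,0,0,0],[0,-4.5,3,67,0,0,0]]]'; python3 -c "
from h import *
plan(32,0,14)"
```

```text
time_s: 2.13
eef_pos: [0.5463, 0.0324, 0.1874]
eef_rot: [-0.002, 0.767, 0.642, -0.002]
wrist_force: [0.2, -0.5, -0.1]
opening: 0.0
grasp_force: 0.0
now rail [-108.2624    6.8952] tipz 13.972098950986055 -> shift [140.2176   7.7536  -0.0845] turn [-0.0055  0.0001  0.0061]
```

```bash
python3 -m pendant '[[[0,0,0,0,0,0,0],[0,0,0,0,0,0,0]]]'; python3 -c "
from h import *
for i in range(3): plan(32,0,14);ctrl.camera('top')
print(ctrl.get_obs()['dq'])"
```

```text
time_s: 2.3
eef_pos: [0.5486, 0.0326, 0.1914]
eef_rot: [0.001, 0.766, 0.643, 0.001]
wrist_force: [1.2, 0.8, -0.5]
opening: -0.001
grasp_force: 0.0
now rail [-107.692     4.6512] tipz 18.01759594845251 -> shift [139.6549   5.635    4.0475] turn [ 0.0039 -0.0001  0.0072]
now rail [-107.6929    4.6404] tipz 18.09640150235267 -> shift [139.6558   5.6249   4.1307] turn [ 0.0042 -0.0001  0.0072]
now rail [-107.7171    4.7534] tipz 17.960682006779166 -> shift [139.6794   5.732    3.9964] turn [ 0.0041 -0.0001  0.0071]
[-0.0009  0.0066  0.0055 -0.0012 -0.0043  0.0004]
```

```bash
python3 -m pendant '[[[0,3,5.6,4,0,0,0.007],[0,8,5.6,4,0,0,0.007],[0,14,5.6,4,0,0,0.007],[0,20,5.6,4,0,0,0.007],[0,26,5.6,4,0,0,0.007]]]'; python3 -c "
from h import *
plan(32,0,14)"
```

```text
time_s: 2.87
eef_pos: [0.5576, 0.0577, 0.1849]
eef_rot: [-0.0, 0.769, 0.64, -0.0]
wrist_force: [0.3, -0.3, -0.6]
opening: 0.005
grasp_force: 0.5
now rail [-81.3523   0.3358] tipz 11.549507400828329 -> shift [113.3522   0.2993  -2.4584] turn [-0.0003  0.0001 -0.0003]
```

```bash
python3 -m pendant '[[[0,6,0,-1,0,0,0],[0,12,0,-2,0,0,0],[0,18,0,-2,0,0,0],[0,24,0,-2,0,0,0],[0,30,0,-2,0,0,0]]]'; python3 -m pendant '[[[0,6,0,0,0,0,0],[0,12,0,0,0,0,0],[0,18,0,0,0,0,0],[0,24,0,0,0,0,0],[0,30,0,0,0,0,0]]]'; python3 -c "
from h import *
plan(32,0,14)"
```

```text
time_s: 3.28
eef_pos: [0.5631, 0.0871, 0.187]
eef_rot: [-0.0, 0.769, 0.64, -0.0]
wrist_force: [0.5, -0.8, -0.5]
opening: -0.001
grasp_force: 0.3
time_s: 3.7
eef_pos: [0.5686, 0.1165, 0.187]
eef_rot: [-0.0, 0.769, 0.64, -0.0]
wrist_force: [-0.4, 0.3, -1.0]
opening: 0.001
grasp_force: 0.3
now rail [-21.5547   0.222 ] tipz 13.580029663174509 -> shift [53.5548  0.1848 -0.4217] turn [-0.0001  0.     -0.0007]
```

```bash
python3 -m pendant '[[[0,6,0,0,0,0,0],[0,12,0,0,0,0,0],[0,18,0,0,0,0,0],[0,24,0,0,0,0,0],[0,30,0,0,0,0,0]]]'; python3 -m pendant '[[[0,4,0,0,0,0,0],[0,8,0,0,0,0,0],[0,11,0,0,0,0,0],[0,13,0,0,0,0,0],[0,13,0,0,0,0,0]]]'
python3 - <<'E'
from h import *
plan(32,0,14)
im=ctrl.camera("wrist");cv2.imwrite("pics/w2.png",cv2.resize(im[...,::-1],None,fx=1.5,fy=1.5))
E
```

```text
time_s: 4.12
eef_pos: [0.574, 0.146, 0.187]
eef_rot: [-0.0, 0.769, 0.64, -0.0]
wrist_force: [-0.2, -0.2, -0.7]
opening: 0.002
grasp_force: 0.3
time_s: 4.53
eef_pos: [0.5764, 0.1586, 0.1871]
eef_rot: [-0.0, 0.769, 0.64, 0.0]
wrist_force: [0.2, 0.6, 0.6]
opening: -0.001
grasp_force: 0.0
now rail [21.2384  0.1658] tipz 13.656132791965675 -> shift [10.7617  0.1619 -0.3415] turn [ 0.0002 -0.0002 -0.0004]
```

View pics/w2.png

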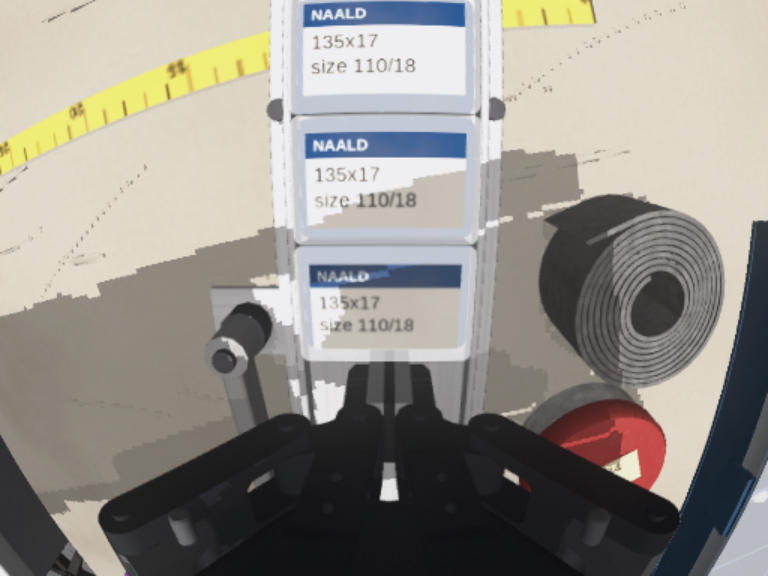

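The row is together and touching. The rear box's back edge is at about row 360, on the finger tips, and nothing else has moved. About 10 mm remain, so I finish slowly while watching the force.

```bash
python3 -m pendant '[[[0,2,0,0,0,0,0],[0,4,0,0,0,0,0],[0,6,0,0,0,0,0],[0,8,0,0,0,0,0],[0,8,0,0,0,0,0]]]'; python3 -m pendant '[[[0,1,0,0,0,0,0],[0,2,0,0,0,0,0],[0,2,0,0,0,0,0]]]'; python3 -c "
from h import *
plan(32,0,14)"
```

```text
time_s: 5.0
eef_pos: [0.5778, 0.1664, 0.187]
eef_rot: [-0.0, 0.769, 0.64, 0.0]
wrist_force: [1.0, -0.1, 0.4]
opening: -0.003
grasp_force: 0.0
time_s: 5.25
eef_pos: [0.5782, 0.1682, 0.1871]
eef_rot: [0.0, 0.769, 0.64, 0.0]
wrist_force: [0.7, 1.2, 0.7]
opening: 0.0
grasp_force: 0.1
now rail [31.0329  0.1459] tipz 13.65231125773314 -> shift [ 0.9673  0.1454 -0.3475] turn [ 0.0002 -0.0001 -0.0006]
```

```bash
python3 -m pendant '[[[0,1,0,0,0,0,0],[0,2,0,0,0,0,0],[0,2,0,0,0,0,0]]]'; python3 -c "
from h import *
plan(32,0,14)"
```

```text
time_s: 5.5
eef_pos: [0.5785, 0.1701, 0.187]
eef_rot: [-0.0, 0.769, 0.64, 0.0]
wrist_force: [1.5, 0.1, -0.3]
opening: 0.004
grasp_force: 0.1
now rail [33.0015  0.1689] tipz 13.632058357330973 -> shift [-1.0013  0.1695 -0.3681] turn [ 0.     -0.0001 -0.0006]
```

```bash
for i in 1 ; do python3 -m pendant '[[[0,1,0,0,0,0,0],[0,1.5,0,0,0,0,0],[0,1.5,0,0,0,0,0]]]'; python3 -m pendant '[[[0,1,0,0,0,0,0],[0,1.5,0,0,0,0,0],[0,1.5,0,0,0,0,0]]]'; done
python3 - <<'E'
from h import *
plan(32,0,14)
im=ctrl.camera("top")[...,::-1];cv2.imwrite("pics/t3.png",cv2.resize(im[110:240,150:350],None,fx=4,fy=4,interpolation=cv2.INTER_CUBIC))
E
```

```text
time_s: 5.75
eef_pos: [0.5788, 0.1716, 0.187]
eef_rot: [-0.0, 0.769, 0.64, 0.0]
wrist_force: [-0.6, -0.4, 1.1]
opening: 0.0
grasp_force: 0.3
time_s: 6.0
eef_pos: [0.579, 0.173, 0.187]
eef_rot: [-0.0, 0.769, 0.64, 0.0]
wrist_force: [0.7, -0.3, 0.7]
opening: -0.006
grasp_force: 0.3
now rail [35.9669  0.1619] tipz 13.615896041772741 -> shift [-3.9667  0.1643 -0.3843] turn [ 0.     -0.0001 -0.0006]
```

View pics/t3.png

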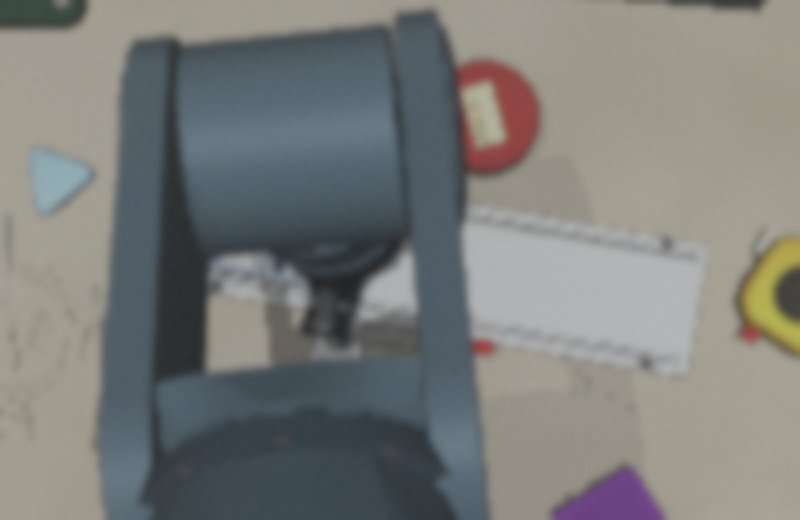

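The arm hides the row from the top camera, and no stop force shows yet. I continue with small steps.

```bash
python3 -m pendant '[[[0,1,0,0,0,0,0],[0,1.5,0,0,0,0,0],[0,1.5,0,0,0,0,0]]]'
python3 - <<'E'
from h import *
plan(32,0,14)
im=ctrl.camera("wrist");cv2.imwrite("pics/w3.png",cv2.resize(im[...,::-1],None,fx=1.5,fy=1.5))
E
```

```text
time_s: 6.3
eef_pos: [0.5793, 0.1737, 0.187]
eef_rot: [0.0, 0.769, 0.64, -0.001]
wrist_force: [-2.2, -6.6, 1.4]
opening: 0.006
grasp_force: 2.9
now rail [36.6547  0.0594] tipz 13.615927110504439 -> shift [-4.6554  0.061  -0.3756] turn [-0.0004  0.0018 -0.0004]
```

View pics/w3.png

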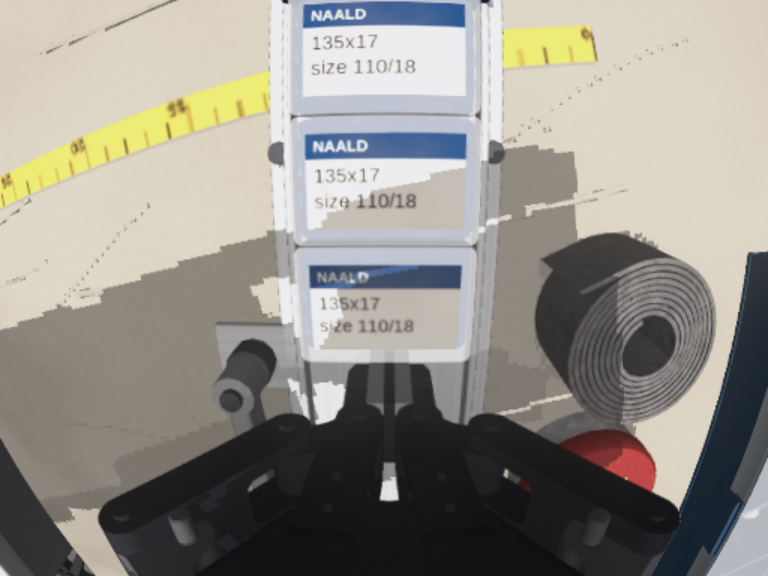

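The stop is felt at 6.6 N with all three boxes touching and the front box under the blue stop's edge at the top of the picture. Next I back off, lift and move to the outer side of the keeper's red part.

```bash
python3 -m pendant '[[[0,-6,0,0,0,0,0],[0,-12,0,-25,0,0,0],[0,-12,0,-62,0,0,0],[0,-45,-30,-62,0,0,0],[0,-80,-50,-62,0,0,0]]]'; python3 -m pendant '[[[0,0,-35,0,0,0,0],[0,0,-35,0,0,0,0],[0,0,-35,0,0,0,0],[0,0,-35,0,0,0,0]]]'
python3 - <<'E'
from h import *
plan(-43,85,21)
T=tool();im=ctrl.camera("wrist");cv2.imwrite("pics/w4.png",cv2.resize(im[...,::-1],None,fx=1.5,fy=1.5))
im=ctrl.camera("top")[...,::-1];cv2.imwrite("pics/t4.png",cv2.resize(im[110:240,150:350],None,fx=4,fy=4,interpolation=cv2.INTER_CUBIC))
E
```

```text
time_s: 6.77
eef_pos: [0.5175, 0.1066, 0.2518]
eef_rot: [0.002, 0.768, 0.641, 0.003]
wrist_force: [-0.7, -2.0, -0.8]
opening: 0.001
grasp_force: 0.0
time_s: 7.1
eef_pos: [0.4827, 0.1124, 0.2496]
eef_rot: [0.001, 0.769, 0.64, 0.001]
wrist_force: [0.2, 0.2, 0.3]
opening: -0.003
grasp_force: 0.0
now rail [-41.1299  83.8772] tipz 76.20917634755467 -> shift [-1.9066 -1.2291 55.2057] turn [ 0.0019 -0.0006 -0.0007]
```

View pics/w4.png

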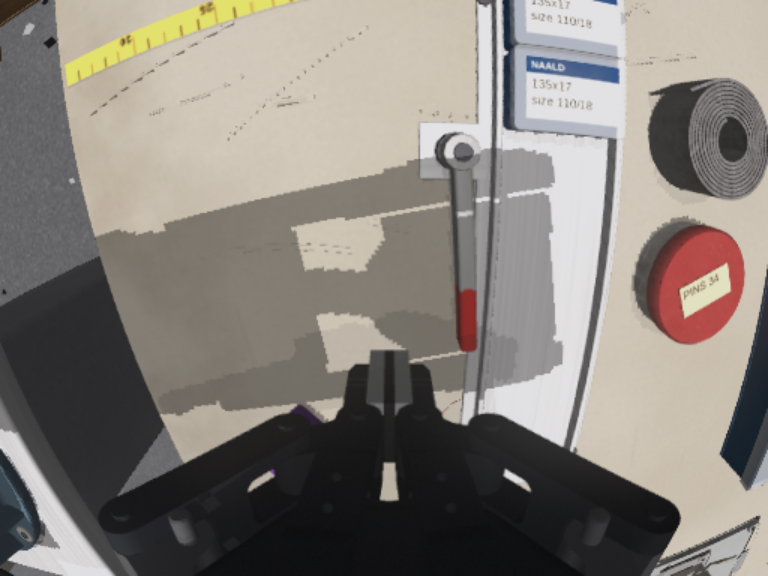

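The wrist view shows the keeper from its pivot (462,150) to its red tip (468,350). The finger tips are on its outer side at (390,365). The boxes stayed home at the upper right.

```bash
python3 -m pendant '[[[0,-2,-1,30,0,0,0],[0,-2,-1,52,0,0,0],[0,-2,-1,54,0,0,0],[0,-2,-1,54,0,0,0],[0,-2,-1,54,0,0,0]]]'
python3 - <<'E'
from h import *
plan(-40,63,22)
o=ctrl.get_obs()
for c in("wrist",):
  T=tool();im=ctrl.camera(c)
  hsv=cv2.cvtColor(im,cv2.COLOR_RGB2HSV);m=((hsv[...,0]<6)|(hsv[...,0]>174))&(hsv[...,1]>170)
  n,l,s,ce=cv2.connectedComponentsWithStats(m.astype(np.uint8))
  for i in range(1,n):
    if s[i,4]>80: print(s[i],toRail(pose,wray(ce[i],.033,T)))
E
```

```text
time_s: 7.62
eef_pos: [0.4817, 0.1107, 0.1956]
eef_rot: [0.0, 0.769, 0.64, 0.0]
wrist_force: [-0.1, -0.9, 0.6]
opening: -0.003
grasp_force: 0.0
now rail [-42.9868  84.5509] tipz 22.230681118224126 -> shift [ 2.9951 21.5496  0.2454] turn [ 0.0007 -0.0001 -0.0004]
[323 224  15  51 633] [-40.3836  48.2181]
```

```bash
python3 -m pendant '[[[0,1,12,0,0,0,0],[0,3,22,0,0,0,0],[0,3,32,0,0,0,0],[0,3,43,0,0,0,0],[0,6,52,0,0,0,0]]]'
python3 - <<'E'
from h import *
plan(-33.6,20.4,22);plan(-21.4,2.5,22)
E
```

```text
time_s: 8.08
eef_pos: [0.5343, 0.1068, 0.1962]
eef_rot: [0.001, 0.769, 0.639, 0.001]
wrist_force: [-1.2, 0.4, 0.9]
opening: -0.003
grasp_force: 0.5
now rail [-37.3343  32.1018] tipz 22.771370981137824 -> shift [ 3.7437 11.6975  0.7921] turn [ 0.0017 -0.0003 -0.0008]
now rail [-37.3343  32.1018] tipz 22.771370981137824 -> shift [15.9583 29.5875  0.8256] turn [ 0.0017 -0.0003 -0.0008]
```

```bash
python3 -m pendant '[[[0,4,12,0,0,0,0],[0,9,21,0,0,0,0],[0,16,30,0,0,0,0],[0,24,37,0,0,0,0],[0,33,43,0,0,0,0]]]'
python3 - <<'E'
from h import *
plan(21,-20,22)
im=ctrl.camera("wrist");cv2.imwrite("pics/w5.png",cv2.resize(im[...,::-1],None,fx=1.5,fy=1.5))
E
```

```text
time_s: 8.5
eef_pos: [0.5824, 0.1318, 0.1956]
eef_rot: [0.0, 0.769, 0.639, 0.0]
wrist_force: [-1.1, -0.7, -0.6]
opening: 0.003
grasp_force: 0.5
now rail [ -4.0097 -10.5857] tipz 22.206371732715002 -> shift [25.02    9.3868  0.212 ] turn [ 0.0007  0.     -0.0011]
```

View pics/w5.png

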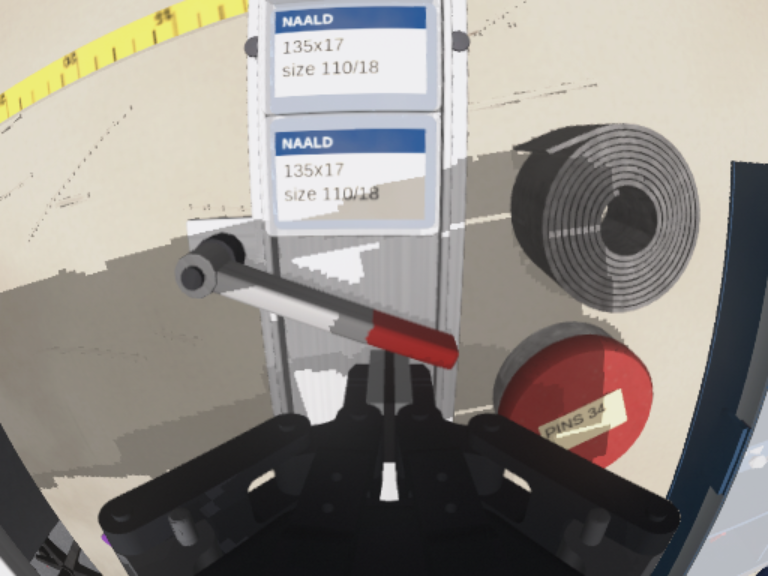

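The bar is well round over the channel, with its red tip at (455,350) and the finger on its outer side. I continue to its limit.

```bash
python3 -m pendant '[[[0,7,4,0,0,0,0],[0,13,6.5,0,0,0,0],[0,19,8.5,0,0,0,0],[0,23,9.5,0,0,0,0],[0,23,9.5,0,0,0,0]]]'; python3 -m pendant '[[[0,1,0,0,0,0,0],[0,2,0,0,0,0,0],[0,2,0,0,0,0,0]]]';  python3 -c "
from h import *
plan(21,-20,22)"
```

```text
time_s: 8.97
eef_pos: [0.5951, 0.1534, 0.1951]
eef_rot: [0.0, 0.769, 0.64, 0.0]
wrist_force: [0.0, 0.4, 0.2]
opening: -0.003
grasp_force: 0.0
time_s: 9.22
eef_pos: [0.5951, 0.1545, 0.195]
eef_rot: [0.0, 0.769, 0.639, 0.0]
wrist_force: [-0.3, -0.2, 0.1]
opening: 0.003
grasp_force: 0.0
now rail [ 20.6228 -19.0397] tipz 21.648768954464686 -> shift [ 0.378   0.96   -0.3511] turn [ 0.0001 -0.0001 -0.0008]
```

```bash
python3 -m pendant '[[[0,1,0,0,0,0,0],[0,2,0,0,0,0,0],[0,2,0,0,0,0,0]]]'; python3 -m pendant '[[[0,1,0,0,0,0,0],[0,1.5,0,0,0,0,0],[0,1.5,0,0,0,0,0]]]'
python3 - <<'E'
from h import *
plan(21,-20,22)
T=tool();im=ctrl.camera("wrist");cv2.imwrite("pics/w6.png",cv2.resize(im[...,::-1],None,fx=1.5,fy=1.5))
E
```

```text
time_s: 9.47
eef_pos: [0.5955, 0.1556, 0.195]
eef_rot: [0.0, 0.769, 0.64, -0.001]
wrist_force: [-1.3, -5.8, 1.1]
opening: 0.0
grasp_force: 2.6
time_s: 9.72
eef_pos: [0.5957, 0.1562, 0.195]
eef_rot: [0.001, 0.769, 0.64, -0.002]
wrist_force: [-2.4, -9.4, 2.7]
opening: -0.002
grasp_force: 5.2
now rail [ 22.3691 -19.2851] tipz 21.59325153868277 -> shift [-1.3702  0.7154 -0.4022] turn [-0.001   0.0038 -0.0006]
```

View pics/w6.png

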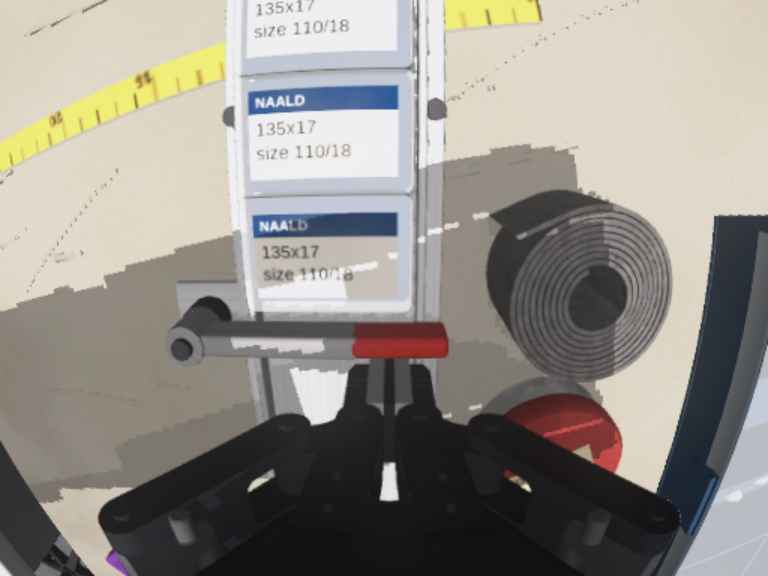

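The bar lies square across the rail with its red end at (400,340), directly behind the last box, and the limit is felt at 9 N. I back off and lift away.

```bash
python3 -m pendant '[[[0,-4,0,0,0,0,0],[0,-14,0,0,0,0,0],[0,-20,0,-35,0,0,0],[0,-30,0,-75,0,0,0],[0,-60,0,-110,0,0,0]]]'; python3 -m pendant '[[[0,-40,0,-40,0,0,0],[0,-80,0,-60,0,0,0],[0,-120,0,-60,0,0,0],[0,-150,0,-60,0,0,0],[0,-150,0,-60,0,0,0]]]'
python3 - <<'E'
from h import *
im=ctrl.camera("top")[...,::-1];cv2.imwrite("pics/t6.png",cv2.resize(im[95:275,130:370],None,fx=3.3,fy=3.3,interpolation=cv2.INTER_CUBIC))
E
```

```text
time_s: 10.18
eef_pos: [0.5854, 0.1029, 0.3035]
eef_rot: [-0.0, 0.768, 0.64, 0.001]
wrist_force: [0.3, -0.6, 0.8]
opening: -0.0
grasp_force: 0.0
time_s: 10.6
eef_pos: [0.5574, -0.0517, 0.3632]
eef_rot: [0.002, 0.77, 0.638, -0.0]
wrist_force: [0.4, 0.1, 0.1]
opening: -0.004
grasp_force: 0.0
```

View pics/t6.png

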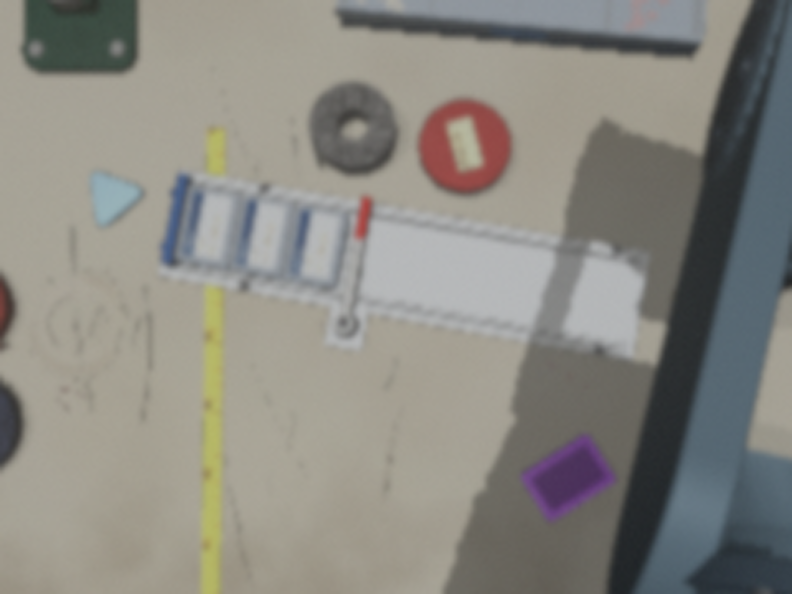

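The front box is against the stop (crop 190,225), the row is closed up and the keeper is straight across (365,200 to 347,325). The roll, tin, chalk and purple box are where they were, and the arm is clear.

```bash
python3 -c "
from bench import ctrl
print(ctrl.hand_in())"
```

```text
the job is handed in; nothing more can be done
None
```

The job is handed in at about 10.6 s: the three boxes touch with the front one against the blue stop, and the keeper is at its limit across the rail behind the last box. The last top picture shows the roll, tin, chalk and purple box unmoved; the arm hid the tape measure, which was never approached.

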